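Fit the two-part lid and take the outer cover off again

ROBOT

A 6-joint arm with a two-finger parallel gripper is mounted at the origin on a cart in front of the work surface, level with it; the furniture and walls round the work are solid. World frame = base frame: x ahead of the robot, y to its left, z up, the work surface at z = 0. Lengths are in mm, angles in rad, forces in N, time in s.
With the tool pointing down it reaches from about 275 to 875 mm from the base axis. Payload 12.5 kg.
Tool frame: the origin (TCP) lies on the mounting face of the last link; the fingertips stand 173 mm ahead of it and the grasp point (between the pads) lies 155 mm ahead of it; z points along the fingers, y is the line along which they close (so a half turn about z gives the same grasp; the last joint's range is limited). The gripper opens to 85 mm and grips with 20 to 120 N. Pads are 22 mm wide; open, the fingers measure 114 mm over their backs; the gripper's body (76 mm by 85 mm) begins 54 mm behind the grasp point. The pads swing forward as they close: fully open they stand 13 mm farther back than shut.
Start: joints at [-1.223, 0.351, 1.652, -0, 1.139, -0.085], TCP at [230.695, -499.265, 404.69] pointing down, gripper open.
Joint ranges: [-2.75, 2.75], [-0.79, 2.1], [0.01, 2.65], [-1.57, 4.71], [0.07, 3.14], [-2.87, 2.87]. Speed limits (rad/s): [2.22, 2.22, 2.79, 3.14, 3.14, 3.14].

INTERFACE

Orientations are given as [roll, pitch, yaw] about the fixed x, y, z axes, in that order (R = Rz(yaw) Ry(pitch) Rx(roll)).
In Python, from plant import arm, grab_frame gives the robot as it stands (arm), with the cameras as plain functions.
- The arm moves only by the tool step_hand, called after "Request:" as name(argument=value, ...), one argument or row to a line, values as JSON. Schema: {"type":"object","properties":{"segments":{"type":"object","properties":{"plan":{"type":"array","items":{"type":"array","items":{"type":"number"},"minItems":7,"maxItems":7},"minItems":1,"maxItems":5}},"additionalProperties":false,"required":["plan"]},"only":{"type":"string"},"quiet":{"type":"boolean"},"lines":{"type":"string"}},"required":["segments"],"additionalProperties":false}. segments is an object whose key "plan" holds a list of rows, 1 to 5 of them, each of 7 numbers: a rotation vector rx, ry, rz in normalised numbers (1 is pi rad), then dx, dy, dz in shares of 300 mm (1.0 is 300 mm), then the opening from 0.0 (shut) to 1.0 (fully open); each row is the pose to reach, as a shift and turn from the pose commanded when the call began, along the tool's axes at that moment; what a row does not reach only later rows make up. A row lasts 1/10 s, in which the tool goes at most 50 mm and 0.15 rad, less where a joint would pass 70% of its speed; a pose out of reach is approached as far as the arm can. The fingers move at their own pace and stop on an object; the grip force is fixed at half the most. Time passes only in rows, so rows that do not move let the fingers close. The tool returns the time, the measured TCP pose, the force, the opening and the grip force at its end. only (a regular expression) keeps the lines of the reply that match it, lines (a string "A,B") keeps lines A to B, and quiet returns only ok. Input that does not fit is refused with a message, and nothing moves.
- arm.state(): the state, without advancing time (a new reading comes with each control period).
- grab_frame(name): name is "side" or "top" or "wrist"; returns a dict with "image" (400x640x3 uint8, red, green, blue), "K" (3x3 intrinsics, pixels), "distortion" ([k1, k2, p1, p2, k3] as OpenCV has them; the pictures are not rectified), "T" (4x4, takes a point from camera to world coordinates); the wrist camera has in their place "hand_eye" (4x4, takes a point from camera to tool coordinates, whose origin is the TCP and whose axes are the flange's). Camera axes: x right, y down, z forward; pixel columns grow to the right and rows downward; lengths in mm; the calibration is good to about 2 mm. A picture is of the moment at which its call begins: read the wrist's pose just before it. There is no depth.
- arm.sign_off(): hands the job in; it is judged then, once.
The state is a dict: "clock": time; "qpos": joint angles; "joint_vel": joint speeds; "tau": joint torques, N m; "position": TCP position; "ee_rot": TCP orientation; "ft_force": force on the tool from outside, world axes, zero at the start; "torque": the same for the moment, N m; "grip_width": opening from 0.0 (shut) to 1.0 (fully open); "grasp_force": force on a finger pad.
Only numpy, scipy, OpenCV 4.12 (cv2) and the standard library are available. Lean on these libraries where they do the work, as an engineer would, in place of code of your own. Each camera call takes 0.05 s, during which the arm holds its last target. There are 200 camera calls.

TASK

Pick up the two-part lid by the black knob in its middle, with the wooden cover riding along on the steel inner lid, lower it gently onto the green canister until the inner lid is fully home in the mouth, and let go of the knob. Then take the wooden cover by its raised collar, lift it straight up off the inner lid, which must stay seated and undisturbed, and finish still holding the cover level and still, about 10 cm above where it lay, over the canister. Do not drop the lids, do not shove the canister about, and leave the cream canister, the jars and the salt shaker alone.

Things in the scene. Friction and masses are not known exactly. Their poses are not given: they have to be found in the camera images.
- canister_green: Green round open canister, 88 mm outside diameter (89.4 mm over two thin steel bands), 85 mm high, mouth 76 mm across, wall 6 mm. Loose, about 0.8 kg. Origin: centre of its underside, z up along its axis. When the inner lid is fully home its origin lies 71 mm above this origin.
- canister_cream: Cream round open canister of the same shape and size as the green one. Origin: centre of its underside. To be left alone; the two canisters and the lid swap places between starts. Fixed and solid behind the work: a black knife block (y about -0.12 to 0.04) and a wall boiler (y about 0.1 to 0.5, from 0.25 m up), both from about x = 0.62 back; keep the wrist clear of them.
- inner_lid: Steel inner lid, loose, about 0.25 kg, standing on its plug with the wooden cover on it. Origin: centre of the plug's underside, z up. Heights above it: plug 0-14 mm, 69 mm diameter (lowest 4 mm taper to 63); flange 14-20 mm, 84 mm diameter, which rests on the canister's rim; round stem 20-51 mm, 20 mm diameter; round black knob 51-75 mm.
- knob (a point): Middle of the inner lid's black knob: upright cylinder 22 mm diameter, 24 mm high, to grip from above; 63 mm above the inner lid's origin, 14 mm above the top of the cover's collar.
- outer_lid: Wooden cover, loose, about 0.12 kg, resting by its weight on the inner lid's flange, the knob standing up through its hole; about 4 mm sideways play. Origin: centre of its lower edge, z up, 15 mm above the inner lid's origin while nested. Plate 102 mm diameter, top 10 mm above the origin; collar 10-34 mm above it, 46 mm outside, 32 mm inside diameter.
- collar (a point): Centre of the wooden cover's collar at half its height: an upright ring 46 mm outside diameter, 24 mm high, to grip across from above; 22 mm above the cover's origin. While nested, the knob stands between the fingers, its top 26 mm above the collar's top.
- jam_jar: Jam jar with a yellow lid, 68 mm diameter, 84 mm high, origin centre of underside. Bystander.
- salt_shaker: Salt shaker with a grey top, 44 mm diameter, 90 mm high, origin centre of underside. Bystander.
- spice_a: Spice jar with a yellow cap, 42 mm diameter, 96 mm high, standing at the back by the wall, origin centre of underside. Bystander.
- spice_b: Spice jar with a yellow cap, 42 mm diameter, 96 mm high, standing at the back by the wall, origin centre of underside. Bystander.
- spice_c: Spice jar with a yellow cap, 42 mm diameter, 96 mm high, standing at the back by the wall, origin centre of underside. Bystander.

How it is judged (in metres and radians):
On the way, in this order (a step that is already met when the one before it is completed fails the run):
1. the nested lids sit home in the green canister and the fingers have let go of both (z of inner_lid in the frame of canister_green between 0.066 and 0.0745 m and horizontal distance between inner_lid and canister_green below 0.007 m and angle between inner_lid's own z axis and vertical below 0.05 rad and z of outer_lid in the frame of inner_lid below 0.02 m and horizontal distance between outer_lid and inner_lid below 0.009 m and contact force between the fingers and inner_lid below 0.2 N and contact force between the fingers and outer_lid below 0.2 N), for 0.1 s.
2. the fingers lift the wooden cover off while the inner lid stays home (z of inner_lid in the frame of canister_green between 0.066 and 0.0745 m and horizontal distance between inner_lid and canister_green below 0.007 m and angle between inner_lid's own z axis and vertical below 0.05 rad and z of outer_lid in the frame of inner_lid above 0.03 m and contact force between the fingers and outer_lid above 1 N), for 0.1 s.
At the end, for the whole second after the job is handed in: Inner lid home in the green, upright canister (3.5 mm in height, 7 mm off axis, 0.05 rad), untouched; wooden cover held by the fingers alone and still, 60 to 150 mm above its nested height, within 50 mm of the canister axis and 0.2 rad of level (z of inner_lid in the frame of canister_green between 0.066 and 0.0745 m and horizontal distance between inner_lid and canister_green below 0.007 m and angle between each of inner_lid, canister_green's own z axis and vertical below 0.05 rad and height (world z) of canister_green below 0.01 m and contact force between the fingers and outer_lid above 1 N and z of outer_lid in the frame of canister_green between 0.146 and 0.236 m and horizontal distance between outer_lid and canister_green below 0.05 m and angle between outer_lid's own z axis and vertical below 0.2 rad and linear speed of outer_lid below 0.05 m/s and linear speed of inner_lid below 0.02 m/s and contact force between each of outer_lid, the fingers and inner_lid below 0.1 N and contact force between outer_lid and canister_green below 0.1 N); the arm keeps its last pose, push and grip.
It fails at once if the wooden cover comes off the inner lid while the inner lid is not home in the green canister (not (z of inner_lid in the frame of canister_green between 0.066 and 0.0745 m and horizontal distance between inner_lid and canister_green below 0.007 m and angle between inner_lid's own z axis and vertical below 0.05 rad) and (z of outer_lid in the frame of inner_lid above 0.03 m or horizontal distance between outer_lid and inner_lid above 0.015 m)).
It fails at once if the lids are dropped, or rammed down on the canister (contact force between inner_lid and canister_green above 50 N or (contact force between the fingers and inner_lid below 0.05 N and linear speed of inner_lid above 0.35 m/s)).
It fails at once if the green canister is shoved more than 30 mm or tipped (distance of canister_green from where it was at the start of the episode above 0.03 m or angle between canister_green's own z axis and vertical above 0.2 rad).
It fails at once if the inner lid is tipped (angle between inner_lid's own z axis and vertical above 0.5 rad).
It fails at once if a bystander is moved more than 20 mm (distance of any of canister_cream, jam_jar, salt_shaker, spice_a, spice_b, spice_c from where it was at the start of the episode above 0.02 m).
It also fails if it takes over 48 s, if anything falls off the work surface, if the arm or the gripper's body presses on something with over 40 N, if the wrist force passes 120 N, or if a joint passes its speed limit or range.

## Working session

There is one attempt and no reset: what is moved stays moved. The work goes in short steps, Python scripts to look and compute and a tool call to move; the robot and the scene stay as the last step left them, time stands still between calls to the robot, and variables do not carry over. Pictures are saved under pics/ and viewed, at most 10 in all, crops included, and the job is handed in when it is done.

```bash
ls; mkdir -p pics
```

Run:
```python
from plant import arm, grab_frame
import cv2,numpy as np,pickle
s=arm.state();print(s['clock'],s['position'],s['ee_rot'],s['grip_width'])
for n in('side','top'):
    f=grab_frame(n);pickle.dump(f,open(n+'.pkl','wb'))
    cv2.imwrite(f'pics/{n}0.png',f['image'][:,:,::-1]);print(n,f['K'],f['distortion'],f['T'])
```

```text
pics
plant.py
0.0 [ 230.65681247 -499.15203369  404.15833406] [-3.14040988e+00 -1.42482251e-04  4.32768326e-01] 1.002169584935047
side [[388.21126497   0.         315.92908582]
 [  0.         388.21126497 197.66890101]
 [  0.           0.           1.        ]] [-0.08065694  0.          0.          0.          0.        ] [[-9.43281672e-01 -2.05737101e-01  2.60560804e-01  3.01551176e+02]
 [-3.31716993e-01  5.52041323e-01 -7.64992950e-01  8.00186290e+02]
 [ 1.35471006e-02 -8.08036276e-01 -5.88976955e-01  6.91858315e+02]
 [ 0.00000000e+00  0.00000000e+00  0.00000000e+00  1.00000000e+00]]
top [[458.64380435   0.         322.68593169]
 [  0.         458.64380435 203.21237122]
 [  0.           0.           1.        ]] [0.01037876 0.         0.         0.         0.        ] [[-2.20742567e-01 -9.42514170e-01  2.50877974e-01  2.94936636e+02]
 [-9.75327632e-01  2.12534841e-01 -5.97072163e-02  4.85343863e+01]
 [ 2.95458701e-03 -2.57868145e-01 -9.66175600e-01  1.18405664e+03]
 [ 0.00000000e+00  0.00000000e+00  0.00000000e+00  1.00000000e+00]]
```

View pics/side0.png

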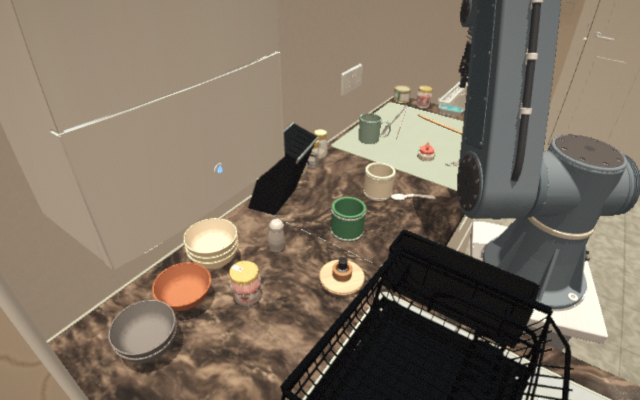

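View pics/top0.png

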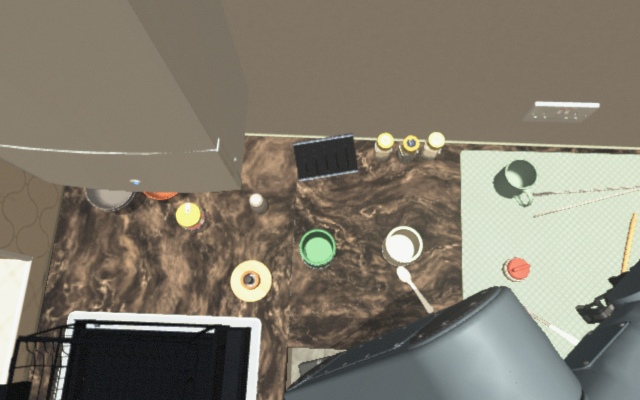

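The side view shows the nested lid with its plate at (343,277) and knob at (343,262), and the green canister's rim at (348,208). In the top view the lid is at (251,281), green at (318,248) and cream at (402,246). A dish rack stands near the lid on the robot side.

Create h.py:
```python
import cv2,numpy as np
from scipy.optimize import least_squares
def cast(f,px,z,T=None):
    T=f['T'] if T is None else T
    u=cv2.undistortPoints(np.float64(px).reshape(-1,1,2),f['K'],np.array(f['distortion'])).reshape(-1,2)
    d=np.c_[u,np.ones(len(u))]@T[:3,:3].T
    return T[:3,3]+d*((z-T[2,3])/d[:,2])[:,None]
def blob(img,lo,hi,near,win=60):
    m=cv2.inRange(cv2.cvtColor(img,cv2.COLOR_RGB2HSV),lo,hi)
    w=np.zeros_like(m);x,y=near;w[max(0,y-win):y+win,max(0,x-win):x+win]=255
    m=cv2.morphologyEx(m&w,cv2.MORPH_CLOSE,np.ones((3,3)))
    c=max(cv2.findContours(m,cv2.RETR_EXTERNAL,cv2.CHAIN_APPROX_NONE)[0],key=cv2.contourArea)
    return c
def circ(P,r=None):
    c0=P[:,:2].mean(0)
    if r: s=least_squares(lambda p:np.hypot(*(P[:,:2]-p).T)-r,c0,loss='soft_l1')
    else: s=least_squares(lambda p:np.hypot(*(P[:,:2]-p[:2]).T)-p[2],[*c0,50],loss='soft_l1')
    return s.x,np.abs(s.fun).mean()
```

Run:
```python
from h import *
import pickle
F={n:pickle.load(open(n+'.pkl','rb')) for n in('side','top')}
cx=lambda a:(tuple(a))
for n,lid,gr in(('side',(343,277),(348,218)),('top',(251,281),(318,248))):
    f=F[n]
    c=blob(f['image'],(8,50,110),(28,200,255),lid,30)[:,0]
    h=cv2.convexHull(c)[:,0]; print(n,'lid bbox',cv2.boundingRect(c))
    P=cast(f,c,25); print(' plate',circ(P),circ(P,51))
    g=blob(f['image'],(60,70,25),(95,255,255),gr,35)[:,0]
    print(' green bbox',cv2.boundingRect(g))
    P=cast(f,g,85)
    cam=f['T'][:2,3]; d=P[:,:2]-P[:,:2].mean(0); out=P[:,:2].mean(0)-cam; sel=(d@out)>0
    print(' rim',circ(P[sel]),circ(P[sel],44))
    big=[cv2.resize(f['image'][y-40:y+40,x-40:x+40],(400,400),interpolation=cv2.INTER_NEAREST) for x,y in(lid,gr)]
    cv2.imwrite(f'pics/crop_{n}.png',np.hstack(big)[:,:,::-1])
```

```text
side lid bbox (313, 247, 60, 55)
 plate (array([441.53155567, 179.49632146,  75.18236866]), np.float64(10.016568415092268)) (array([442.45356277, 183.48263303]), np.float64(22.18197159153784))
 green bbox (332, 216, 31, 22)
 rim (array([477.38158399,  18.32065309,  64.19831206]), np.float64(5.626430434511535)) (array([473.13364203,  40.23276078]), np.float64(5.841682424085263))
top lid bbox (221, 251, 60, 60)
 plate (array([442.01051889, 195.67056291,  75.27345579]), np.float64(10.509189129377852)) (array([443.46071366, 197.10996246]), np.float64(24.395547446095293))
 green bbox (300, 230, 35, 35)
 rim (array([478.4536373 ,  17.47318665,  41.25234704]), np.float64(0.769678938084041)) (array([475.0495984 ,  18.13167029]), np.float64(1.2185924151820229))
```

Run:
```python
import cv2,numpy as np
a=cv2.imread('pics/crop_side.png');b=cv2.imread('pics/crop_top.png')
cv2.imwrite('pics/crops.png',cv2.resize(np.vstack([a,b]),(600,600),interpolation=cv2.INTER_NEAREST))
im=cv2.cvtColor(cv2.imread('pics/top0.png'),cv2.COLOR_BGR2HSV)
print('lid row',im[281,225:280].tolist());print('green row',im[248,296:342].tolist())
```

```text
lid row [[15, 60, 76], [13, 64, 84], [15, 58, 88], [16, 67, 91], [15, 81, 113], [20, 95, 205], [29, 45, 246], [30, 30, 247], [30, 29, 247], [30, 30, 247], [30, 33, 247], [29, 35, 247], [29, 37, 247], [30, 34, 247], [29, 36, 247], [25, 83, 245], [19, 119, 244], [16, 129, 243], [13, 136, 175], [11, 59, 108], [16, 26, 109], [15, 26, 117], [15, 25, 124], [15, 28, 129], [16, 27, 121], [11, 23, 90], [15, 33, 62], [20, 32, 71], [20, 28, 108], [18, 45, 164], [17, 76, 231], [17, 113, 244], [17, 128, 243], [13, 141, 208], [14, 122, 142], [18, 108, 210], [28, 62, 245], [29, 49, 247], [29, 49, 247], [29, 46, 247], [29, 41, 247], [29, 38, 247], [29, 33, 247], [29, 35, 247], [29, 41, 247], [28, 59, 246], [20, 98, 204], [17, 87, 126], [16, 77, 149], [16, 78, 173], [16, 80, 175], [16, 78, 156], [16, 75, 123], [15, 72, 113], [15, 77, 133]]
green row [[15, 80, 141], [14, 78, 150], [18, 73, 153], [49, 65, 166], [60, 78, 206], [62, 85, 173], [60, 81, 107], [59, 71, 93], [59, 73, 147], [59, 75, 204], [59, 67, 229], [59, 63, 233], [59, 65, 232], [59, 63, 233], [59, 63, 233], [59, 64, 234], [59, 63, 233], [59, 63, 233], [58, 65, 233], [59, 62, 233], [59, 63, 233], [59, 63, 233], [59, 66, 233], [59, 63, 233], [59, 65, 233], [59, 63, 233], [60, 62, 233], [59, 63, 233], [59, 62, 233], [60, 61, 234], [59, 65, 232], [59, 64, 232], [60, 63, 234], [60, 63, 234], [61, 65, 231], [61, 78, 196], [61, 79, 133], [61, 85, 189], [61, 80, 214], [52, 60, 167], [33, 50, 103], [18, 74, 117], [17, 79, 142], [16, 77, 153], [17, 75, 133], [17, 78, 114]]
```

View pics/crops.png

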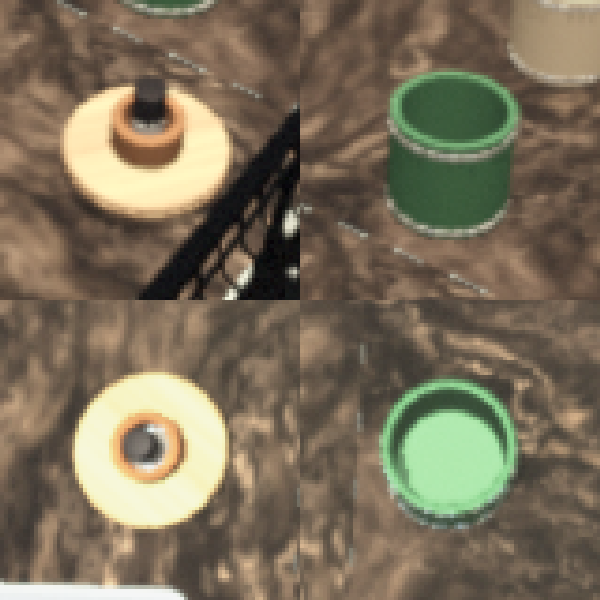

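The crops show a clean bright plate disc, a dark knob slightly off the collar's centre, and a clear green rim ring in both views. I'll tighten the masks accordingly.

Run:
```python
from h import *
import pickle
F={n:pickle.load(open(n+'.pkl','rb')) for n in('side','top')}
for n,lid,gr,kn,cr in(('side',(343,277),(348,218),(343,262),(380,180)),('top',(251,281),(318,248),(249,280),(402,246))):
    f=F[n]
    c=blob(f['image'],(8,20,195),(34,255,255),lid,26)
    h=cv2.convexHull(c)[:,0]; print(n,'lid bbox',cv2.boundingRect(c))
    P=cast(f,h,24); print(' plate',circ(P),circ(P,51))
    g=blob(f['image'],(45,45,60),(95,255,255),gr,35)[:,0]
    print(' green bbox',cv2.boundingRect(g))
    P=cast(f,g,85)
    e=circ(P,44)[0]
    cam=f['T'][:2,3]; out=e-cam;out/=np.hypot(*out)
    for _ in range(3):
        d=P[:,:2]-e; sel=(d@out)>5; e=circ(P[sel],44)[0]
    print(' rim',circ(P[sel]),circ(P[sel],44))
    k=blob(f['image'],(0,0,0),(179,70,100),kn,11)[:,0]
    print(' knob bbox',cv2.boundingRect(k),cast(f,[k.mean(0)],[63 if n=='side' else 72][0]))
    k=blob(f['image'],(8,20,150),(34,150,255),cr,26)[:,0]
    print(' cream',cv2.boundingRect(k),circ(cast(f,k,85)))
```

```text
side lid bbox (319, 260, 45, 35)
 plate (array([440.7419281 , 199.10050852,  52.61307949]), np.float64(0.7920725053608247)) (array([441.1419542 , 200.07400062]), np.float64(1.532602840090626))
 green bbox (331, 197, 36, 42)
 rim (array([477.22548407,  21.01719485,  44.7015016 ]), np.float64(0.7880802302055705)) (array([477.40515479,  20.1839112 ]), np.float64(0.8433873024377536))
 knob bbox (339, 257, 8, 13) [[441.8969104  196.86214402  63.        ]]
 cream (354, 154, 52, 47) (array([ 442.97886383, -172.2962723 ,  106.75801879]), np.float64(23.672323410321393))
top lid bbox (230, 260, 47, 47)
 plate (array([434.13497378, 193.63852421,  57.05336296]), np.float64(2.810959536645964)) (array([440.91346268, 196.66423577]), np.float64(3.6978566843471183))
 green bbox (299, 229, 37, 39)
 rim (array([478.04317702,  17.46610715,  43.89548365]), np.float64(0.6696781766959181)) (array([477.9111447 ,  17.48800929]), np.float64(0.6663796271691677))
 knob bbox (249, 277, 4, 7) [[434.54854924 190.08862272  72.        ]]
 cream (382, 226, 41, 46) (array([ 433.97919674, -182.51225857,   41.93554561]), np.float64(5.47490180147339))
```

Add to h.py:
```python
from scipy.spatial.transform import Rotation as Ro
def togo(arm,p):
    s=arm.state();R=Ro.from_euler('xyz',s['ee_rot'])
    print(s['clock'],np.round(s['position'],1),np.round(s['ee_rot'],3),'tool delta',np.round(R.inv().apply(np.array(p)-s['position']),1),'world-z turn to yaw0 (tool rz)',round(s['ee_rot'][2],3))
```

Run:
```python
from h import *
from plant import arm, grab_frame
togo(arm,[441,198,345])
```

```text
0.1 [ 230.7 -499.2  404.2] [-3.141 -0.     0.433] tool delta [ 483.3 -544.6   59.8] world-z turn to yaw0 (tool rz) 0.433
```

The manual's scale: shifts go in shares of 300 mm and turns go in shares of pi rad. Converting my numbers, -181 mm / 300 = -0.6033, 161 mm / 300 = 0.5367.

Request:
step_hand(
  segments={"plan": [[0, 0, 0, 0.1067, -0.12, 0, 1], [0, 0, 0, 0.2133, -0.24, 0, 1], [0, 0, 0, 0.32, -0.36, 0, 1], [0, 0, 0, 0.4267, -0.48, 0, 1], [0, 0, 0, 0.5367, -0.6033, 0, 1]]},
)

```text
clock: 0.6
position: [300.9, -265.6, 404.5]
ee_rot: [-3.141, -0.0, 0.432]
ft_force: [1.0, 0.1, 0.9]
grip_width: 0.999
grasp_force: 0.0
```

Request:
step_hand(
  segments={"plan": [[0, 0, 0, 0.1067, -0.12, 0, 1], [0, 0, 0, 0.2133, -0.24, 0, 1], [0, 0, 0, 0.32, -0.36, 0, 1], [0, 0, 0, 0.4267, -0.48, 0, 1], [0, 0, 0, 0.5367, -0.6033, 0, 1]]},
)

```text
clock: 1.1
position: [371.1, -33.7, 404.8]
ee_rot: [3.141, -0.0, 0.432]
ft_force: [0.5, -0.9, -0.5]
grip_width: 1.0
grasp_force: 0.0
```

Request:
step_hand(
  segments={"plan": [[0, 0, 0.0286, 0.1067, -0.12, 0, 1], [0, 0, 0.0573, 0.2133, -0.24, 0, 1], [0, 0, 0.0859, 0.32, -0.36, 0, 1], [0, 0, 0.1146, 0.4267, -0.48, 0.1, 1], [0, 0, 0.1369, 0.5367, -0.6033, 0.2, 1]]},
)

```text
clock: 1.6
position: [437.8, 186.3, 351.8]
ee_rot: [-3.141, -0.001, -0.0]
ft_force: [0.4, -0.8, -0.5]
grip_width: 1.001
grasp_force: 0.0
```

Run:
```python
from h import *
from plant import arm, grab_frame
togo(arm,[441,198,345])
```

```text
1.6 [437.8 186.3 351.8] [-3.141e+00 -1.000e-03 -0.000e+00] tool delta [  3.1 -11.7   6.8] world-z turn to yaw0 (tool rz) -0.0
```

Request:
step_hand(
  segments={"plan": [[0, 0, 0, 0, 0, 0, 1], [0, 0, 0, 0, 0, 0, 1]]},
)

```text
clock: 1.8
position: [437.6, 184.6, 351.6]
ee_rot: [3.141, 0.002, 0.005]
ft_force: [0.4, -0.3, 0.3]
grip_width: 1.001
grasp_force: 0.0
```

Run:
```python
from h import *
from plant import arm, grab_frame
import pickle
s=arm.state();f=grab_frame('wrist');f['s']=s;pickle.dump(f,open('w1.pkl','wb'))
print(s['position'],s['ee_rot']);print(f['K'],f['distortion'],f['hand_eye'])
cv2.imwrite('pics/w1.png',f['image'][:,:,::-1])
```

```text
[437.56855931 184.6372614  351.59394718] [3.14083228e+00 2.02203686e-03 5.28315770e-03]
[[280.45897208   0.         319.55955368]
 [  0.         280.45897208 202.62643232]
 [  0.           0.           1.        ]] [0.00711647 0.         0.         0.         0.        ] [[-3.94724713e-04 -9.55693181e-01 -2.94364380e-01  7.50620645e+01]
 [ 9.99999792e-01 -2.27033300e-04 -6.03844983e-04 -2.94452364e-02]
 [ 5.10260016e-04 -2.94364557e-01  9.55693072e-01  3.01261525e+01]
 [ 0.00000000e+00  0.00000000e+00  0.00000000e+00  1.00000000e+00]]
```

View pics/w1.png

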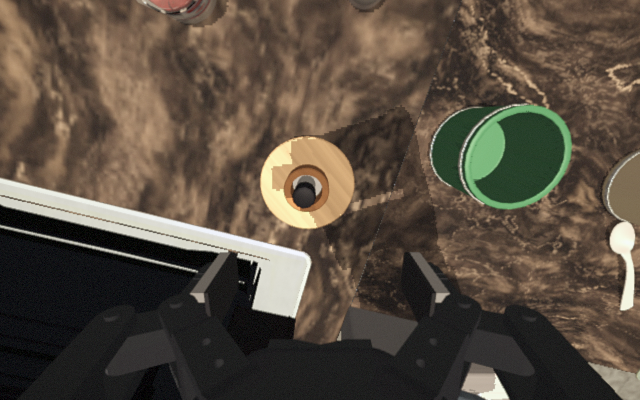

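The wrist view shows the plate centred at (307,183), the knob at about (305,189) and the green rim at about (517,156). The rack's corner is near (305,258).

Add to h.py:
```python
def wT(f):
    s=f['s'];M=np.eye(4);M[:3,:3]=Ro.from_euler('xyz',s['ee_rot']).as_matrix();M[:3,3]=s['position'];return M@f['hand_eye']
```

Run:
```python
from h import *
import pickle
f=pickle.load(open('w1.pkl','rb'));T=wT(f);im=f['image']
hsv=cv2.cvtColor(im,cv2.COLOR_RGB2HSV)
print(hsv[183,255:365:3].tolist());
c=blob(im,(5,60,140),(34,255,255),(307,183),52); h=cv2.convexHull(c)[:,0]
P=cast(f,h,24,T);print('plate',cv2.boundingRect(h),circ(P),circ(P,51))
g=blob(im,(45,45,40),(95,255,255),(505,157),80)[:,0];P=cast(f,g,85,T)
e=np.array([478.,19]);out=e-T[:2,3];out/=np.hypot(*out)
for _ in range(3):
    d=P[:,:2]-e;sel=(d@out)>5;e=circ(P[sel],44)[0]
print('rim',circ(P[sel]),circ(P[sel],44))
k=blob(im,(0,0,0),(179,255,60),(305,188),18)[:,0];print('knob',cv2.boundingRect(k),[cast(f,[k.mean(0)],z,T)[0].round(1) for z in(63,70,75)])
print('rack',cast(f,[[305,258],[250,262]],20,T),cast(f,[[250,262]],120,T))
```

```text
[[15, 83, 114], [15, 82, 93], [21, 86, 247], [25, 69, 251], [27, 65, 251], [28, 63, 252], [16, 107, 214], [16, 108, 207], [16, 107, 208], [16, 108, 213], [14, 151, 149], [13, 150, 163], [13, 156, 155], [17, 32, 197], [17, 38, 129], [0, 32, 32], [120, 12, 21], [140, 29, 26], [24, 29, 44], [14, 35, 110], [18, 37, 166], [18, 30, 202], [13, 136, 161], [13, 150, 161], [13, 154, 141], [16, 109, 204], [16, 109, 209], [16, 108, 212], [16, 106, 199], [16, 110, 202], [16, 107, 207], [16, 107, 213], [17, 105, 217], [15, 114, 148], [13, 87, 100], [13, 86, 95], [12, 83, 77]]
plate (260, 131, 99, 104) (array([436.17938432, 195.87023019,  56.24283832]), np.float64(3.987484546294106)) (array([440.93113723, 198.52790695]), np.float64(5.322988679101199))
rim (array([478.04623569,  19.01813668,  43.31224085]), np.float64(0.2662363347943997)) (array([478.23910724,  19.85927031]), np.float64(0.33376523405751984))
knob (292, 182, 24, 24) [array([440.8, 199.3,  63. ]), array([442.7, 198.9,  70. ]), array([444.1, 198.6,  75. ])]
rack [[349.56126821 201.6082886   20.        ]
 [343.91422958 267.81355038  20.        ]] [[399.88676582 240.3428907  120.        ]]
```

Run:
```python
from h import *
from plant import arm, grab_frame
import pickle
f=pickle.load(open('w1.pkl','rb'));T=wT(f);im=f['image']
print(cast(f,[[303.5,205.5],[291.5,194],[315.5,194]],75,T))
c=blob(im,(5,60,140),(34,255,255),(307,183),48);k=c[:,0]
# plate edge by radial scan for the first dark pixel
hsv=cv2.cvtColor(im,cv2.COLOR_RGB2HSV);pts=[]
for a in np.arange(0,2*np.pi,.1):
    for r in np.arange(35,60,.5):
        x,y=307+r*np.cos(a),183+r*np.sin(a)
        if hsv[int(round(y)),int(round(x)),2]<170: pts.append((x,y));break
P=cast(f,pts,24,T);print('plate',circ(P),circ(P,51))
togo(arm,[441,198.5,260])
```

```text
[[433.3093291  199.40502193  75.        ]
 [444.25890721 210.20028272  75.        ]
 [444.3648195  188.34247824  75.        ]]
plate (array([440.86694814, 198.72511992,  51.32188388]), np.float64(0.4947185622002856)) (array([440.92840086, 198.69837105]), np.float64(0.5553954814669962))
1.85 [437.6 183.9 352.4] [3.141e+00 1.000e-03 4.000e-03] tool delta [  3.5 -14.6  92.4] world-z turn to yaw0 (tool rz) 0.004
```

Converted, 87 mm / 300 = 0.29, 60 mm / 300 = 0.2.

Request:
step_hand(
  segments={"plan": [[0, 0, 0, 0.0167, -0.05, 0.1, 1], [0, 0, 0, 0.0183, -0.05, 0.2, 1], [0, 0, 0, 0.0183, -0.05, 0.29, 1], [0, 0, 0, 0.0183, -0.05, 0.29, 1]]},
)

```text
clock: 2.25
position: [442.6, 197.9, 263.8]
ee_rot: [3.14, 0.004, 0.002]
ft_force: [-0.5, -0.1, 0.1]
grip_width: 0.998
grasp_force: 0.0
```

Run:
```python
from h import *
from plant import arm, grab_frame
togo(arm,[443,199,226])
```

```text
2.25 [442.6 197.9 263.8] [3.14e+00 4.00e-03 2.00e-03] tool delta [ 0.5 -1.2 37.8] world-z turn to yaw0 (tool rz) 0.002
```

Converted, 36 mm / 300 = 0.12, 20 mm / 300 = 0.0667.

Request:
step_hand(
  segments={"plan": [[0, 0, 0, 0.0017, -0.0033, 0.0667, 1], [0, 0, 0, 0.0017, -0.0033, 0.12, 1], [0, 0, 0, 0.0017, -0.0033, 0.12, 0.5], [0, 0, 0, 0.0017, -0.0033, 0.12, 0.2], [0, 0, 0, 0.0017, -0.0033, 0.12, 0]]},
)

```text
clock: 2.75
position: [444.2, 200.1, 230.9]
ee_rot: [-3.141, -0.002, 0.002]
ft_force: [0.3, -0.1, 0.7]
grip_width: 0.514
grasp_force: 0.0
```

Request:
step_hand(
  segments={"plan": [[0, 0, 0, 0, 0, 0, 0], [0, 0, 0, 0, 0, 0, 0], [0, 0, 0, 0, 0, 0, 0], [0, 0, 0, 0, 0, 0, 0]]},
)

```text
clock: 3.15
position: [444.1, 200.1, 230.4]
ee_rot: [-3.142, -0.001, 0.003]
ft_force: [-1.2, -3.0, 10.5]
grip_width: 0.231
grasp_force: 58.3
```

Converted, -30 mm / 300 = -0.1, -15 mm / 300 = -0.05.

Request:
step_hand(
  segments={"plan": [[0, 0, 0, 0, 0, -0.0167, 0], [0, 0, 0, 0, 0, -0.05, 0], [0, 0, 0, 0, 0, -0.1, 0], [0, 0, 0, 0, 0, -0.1, 0]]},
)

```text
clock: 3.55
position: [444.1, 200.5, 261.1]
ee_rot: [-3.141, -0.003, 0.003]
ft_force: [1.2, -0.3, -3.4]
grip_width: 0.23
grasp_force: 59.0
```

Run:
```python
from plant import arm, grab_frame
import cv2,pickle
s=arm.state();f=grab_frame('side');cv2.imwrite('pics/s1.png',cv2.resize(f['image'][200:320,250:430],(720,480))[:,:,::-1])
```

```text
(no output)
```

View pics/s1.png

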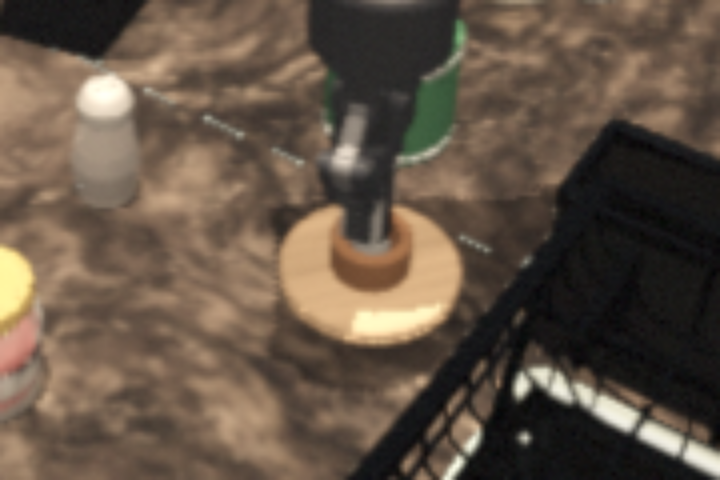

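The side crop shows the lid hanging level from the fingers at about (370,255), with the cover riding on it. The measured force is about -3.4 N, which fits both lids' weight.

Converted, -89 mm / 300 = -0.2967, -80 mm / 300 = -0.2667.

Request:
step_hand(
  segments={"plan": [[0, 0, 0, 0, 0, -0.0667, 0], [0, 0, 0, 0, 0, -0.1333, 0], [0, 0, 0, 0, 0, -0.2, 0], [0, 0, 0, 0, 0, -0.2667, 0], [0, 0, 0, 0, 0, -0.2967, 0]]},
)

```text
clock: 4.1
position: [443.8, 200.3, 349.3]
ee_rot: [-3.141, -0.001, 0.003]
ft_force: [0.3, 0.4, -3.7]
grip_width: 0.23
grasp_force: 59.4
```

Request:
step_hand(
  segments={"plan": [[0, 0, 0, 0.0133, 0.05, 0, 0], [0, 0, 0, 0.0333, 0.1333, 0, 0], [0, 0, 0, 0.06, 0.2167, 0, 0], [0, 0, 0, 0.08, 0.2833, 0, 0], [0, 0, 0, 0.08, 0.3, 0, 0]]},
)

```text
clock: 4.6
position: [468.3, 108.9, 347.5]
ee_rot: [3.141, 0.001, 0.001]
ft_force: [-0.5, -0.5, -3.6]
grip_width: 0.228
grasp_force: 59.3
```

Request:
step_hand(
  segments={"plan": [[0, 0, 0, 0, 0, 0, 0]]},
)

```text
clock: 4.7
position: [467.8, 110.0, 347.7]
ee_rot: [3.142, 0.001, 0.002]
ft_force: [-1.1, 0.1, -3.7]
grip_width: 0.234
grasp_force: 59.3
```

Run:
```python
from h import *
from plant import arm, grab_frame
import pickle
s=arm.state();f=grab_frame('wrist');f['s']=s;pickle.dump(f,open('w2.pkl','wb'))
print(s['position'],s['ee_rot'])
cv2.imwrite('pics/w2.png',f['image'][:,:,::-1])
```

```text
[467.77597677 109.99108739 347.67030023] [3.14156214e+00 1.24783412e-03 1.58666712e-03]
```

View pics/w2.png

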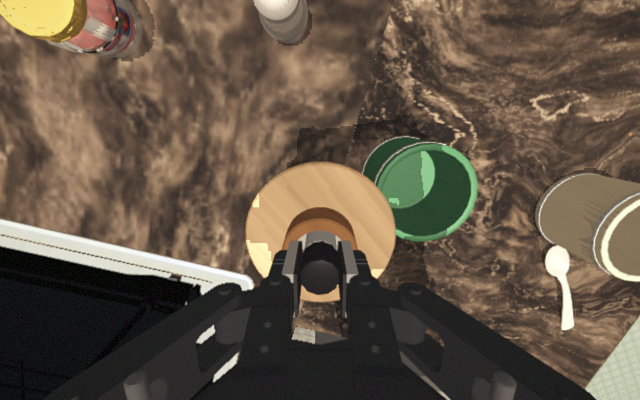

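The wrist view shows the held lid with the knob top at about (321,270), and the green rim at about (432,191) with its right side fully visible.

Run:
```python
from h import *
import pickle
f=pickle.load(open('w2.pkl','rb'));T=wT(f);im=f['image']
print('knob c',cast(f,[[321,271]],192.3,T))
g=blob(im,(45,45,40),(95,255,255),(425,190),70)[:,0];P=cast(f,g,85,T)
e=np.array([478.,19.5]);out=e-T[:2,3];out/=np.hypot(*out);out=np.array([0,-1.])
for _ in range(4):
    d=P[:,:2]-e;sel=((d@out)>8);e=circ(P[sel],44)[0]
print('rim',sel.sum(),circ(P[sel]),circ(P[sel],44))
gy=cv2.cvtColor(im,cv2.COLOR_RGB2GRAY)[225:310,270:375]
hc=cv2.HoughCircles(cv2.GaussianBlur(gy,(3,3),0),cv2.HOUGH_GRADIENT,1,20,param1=60,param2=8,minRadius=15,maxRadius=26);print(hc[0][:3]+[270,225,0])
```

```text
knob c [[467.94087705 109.38219577 192.3       ]]
rim 126 (array([478.18368873,  18.85165049,  43.06787763]), np.float64(0.3266535782818206)) (array([478.16545646,  20.02417141]), np.float64(0.4099283816008886))
[[319.5        284.5         23.        ]
 [319.5        261.5         19.89999962]
 [352.5        264.5         16.        ]]
```

Request:
step_hand(
  segments={"plan": [[0, 0, 0, 0.0067, 0.0667, 0, 0], [0, 0, 0, 0.0167, 0.15, 0, 0], [0, 0, 0, 0.0267, 0.2333, 0, 0], [0, 0, 0, 0.035, 0.2867, 0, 0], [0, 0, 0, 0.035, 0.3, 0, 0]]},
)

```text
clock: 5.25
position: [478.8, 20.0, 348.1]
ee_rot: [-3.142, 0.0, 0.002]
ft_force: [0.6, 0.4, -2.9]
grip_width: 0.235
grasp_force: 59.5
```

Request:
step_hand(
  segments={"plan": [[0, 0, 0, 0, 0, 0, 0], [0, 0, 0, 0, 0, 0, 0]]},
)

```text
clock: 5.45
position: [478.6, 21.3, 348.2]
ee_rot: [-3.141, 0.0, 0.004]
ft_force: [-0.1, -0.2, -3.2]
grip_width: 0.232
grasp_force: 59.5
```

Run:
```python
from h import *
from plant import arm, grab_frame
togo(arm,[478.2,19.7,312])
```

```text
5.45 [478.6  21.3 348.2] [-3.141  0.     0.004] tool delta [-0.4  1.6 36.2] world-z turn to yaw0 (tool rz) 0.004
```

Request:
step_hand(
  segments={"plan": [[0, 0, 0, 0, 0.0033, 0.05, 0], [0, 0, 0, -0.0013, 0.004, 0.09, 0], [0, 0, 0, -0.0013, 0.004, 0.1, 0], [0, 0, 0, -0.0013, 0.004, 0.1, 0]]},
)

```text
clock: 5.85
position: [478.2, 19.5, 317.9]
ee_rot: [-3.141, 0.001, 0.003]
ft_force: [0.2, 0.3, -3.5]
grip_width: 0.228
grasp_force: 59.5
```

Request:
step_hand(
  segments={"plan": [[0, 0, 0, 0, 0, 0.01, 0], [0, 0, 0, 0, 0, 0.0167, 0], [0, 0, 0, 0, 0, 0.0233, 0], [0, 0, 0, 0, 0, 0.0233, 0]]},
)

```text
clock: 6.25
position: [478.4, 19.1, 311.3]
ee_rot: [-3.142, -0.0, 0.003]
ft_force: [0.3, -0.2, -3.9]
grip_width: 0.229
grasp_force: 59.5
```

Converted, 5 mm / 300 = 0.0167, 4 mm / 300 = 0.0133.

Request:
step_hand(
  segments={"plan": [[0, 0, 0, 0, 0, 0.0067, 0], [0, 0, 0, 0, 0, 0.0133, 0], [0, 0, 0, 0, 0, 0.0167, 0], [0, 0, 0, 0, 0, 0.0167, 0]]},
)

```text
clock: 6.65
position: [478.4, 19.1, 306.2]
ee_rot: [3.142, 0.0, 0.003]
ft_force: [1.8, 0.8, -3.8]
grip_width: 0.233
grasp_force: 59.5
```

Converted, 3 mm / 300 = 0.01, 2 mm / 300 = 0.0067.

Request:
step_hand(
  segments={"plan": [[0, 0, 0, 0, 0, 0.0033, 0], [0, 0, 0, 0, 0, 0.0067, 0], [0, 0, 0, 0, 0, 0.01, 0], [0, 0, 0, 0, 0, 0.01, 0]]},
)

```text
clock: 7.05
position: [478.3, 19.2, 303.2]
ee_rot: [-3.142, 0.0, 0.003]
ft_force: [0.9, 0.5, -3.4]
grip_width: 0.226
grasp_force: 59.5
```

Request:
step_hand(
  segments={"plan": [[0, 0, 0, 0, 0, 0.002, 0], [0, 0, 0, 0, 0, 0.004, 0], [0, 0, 0, 0, 0, 0.004, 0]]},
)

```text
clock: 7.35
position: [478.3, 19.1, 302.1]
ee_rot: [-3.142, -0.0, 0.003]
ft_force: [2.2, -0.2, -3.3]
grip_width: 0.227
grasp_force: 59.5
```

Converted, 0.5 mm / 300 = 0.0017.

Request:
step_hand(
  segments={"plan": [[0, 0, 0, 0, 0, 0.0017, 0], [0, 0, 0, 0, 0, 0.0017, 0]]},
)

```text
clock: 7.55
position: [478.4, 19.1, 301.7]
ee_rot: [3.142, -0.0, 0.003]
ft_force: [0.7, 0.1, -2.1]
grip_width: 0.231
grasp_force: 59.7
```

Request:
step_hand(
  segments={"plan": [[0, 0, 0, 0, 0, 0.0013, 0], [0, 0, 0, 0, 0, 0.0013, 0]]},
)

```text
clock: 7.75
position: [478.5, 19.1, 301.5]
ee_rot: [3.141, -0.001, 0.003]
ft_force: [1.2, -0.4, 2.7]
grip_width: 0.231
grasp_force: 60.0
```

Converted, 0.4 mm / 300 = 0.0013.

Request:
step_hand(
  segments={"plan": [[0, 0, 0, 0, 0, 0.0013, 0], [0, 0, 0, 0, 0, 0.0013, 0]]},
)

```text
clock: 7.95
position: [478.5, 19.0, 301.3]
ee_rot: [3.141, -0.001, 0.003]
ft_force: [0.6, -3.1, 6.9]
grip_width: 0.233
grasp_force: 60.5
```

Converted, -0.4 mm / 300 = -0.0013.

Request:
step_hand(
  segments={"plan": [[0, 0, 0, 0, 0, -0.0013, 0.3], [0, 0, 0, 0, 0, -0.0013, 1], [0, 0, 0, 0, 0, -0.0013, 1], [0, 0, 0, 0, 0, -0.0013, 1], [0, 0, 0, 0, 0, -0.0013, 1]]},
)

```text
clock: 8.45
position: [478.3, 19.2, 301.1]
ee_rot: [-3.142, 0.0, 0.003]
ft_force: [-0.0, -0.1, 0.2]
grip_width: 0.956
grasp_force: 0.0
```

Request:
step_hand(
  segments={"plan": [[0, 0, 0, 0, 0, 0, 1], [0, 0, 0, 0, 0, 0, 1]]},
)

```text
clock: 8.65
position: [478.3, 19.1, 301.2]
ee_rot: [-3.142, 0.0, 0.003]
ft_force: [0.2, -0.2, 0.6]
grip_width: 1.001
grasp_force: 0.0
```

```bash
python3 - <<'E'
from h import *
from plant import arm, grab_frame
import pickle
s=arm.state();f=grab_frame('wrist');f['s']=s;pickle.dump(f,open('w3.pkl','wb'));g=grab_frame('side')
togo(arm,[478.3,19.3,271])
cv2.imwrite('pics/w3.png',np.vstack([cv2.resize(f['image'],(480,300)),cv2.resize(g['image'][150:270,252:444],(480,300))])[:,:,::-1])
E
```

```text
8.75 [478.3  19.1 301.2] [-3.142e+00  0.000e+00  3.000e-03] tool delta [-0.  -0.2 30.2] world-z turn to yaw0 (tool rz) 0.003
```

View pics/w3.png

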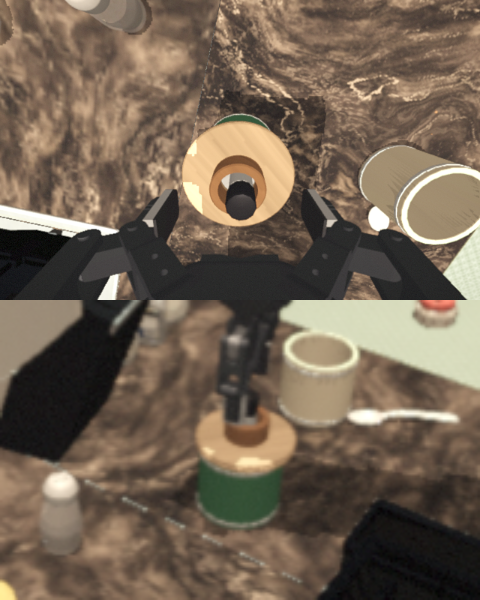

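The lid sits level on the green canister (side panel, cover at about (247,443)). The fingers are open on both sides of the knob. Next I'll check the cover's centre.

Run:
```python
from h import *
import pickle
f=pickle.load(open('w3.pkl','rb'));T=wT(f);hsv=cv2.cvtColor(f['image'],cv2.COLOR_RGB2HSV);pts=[]
for a in np.arange(0,2*np.pi,.07):
    for r in np.arange(50,95,.5):
        x,y=318+r*np.cos(a),231+r*np.sin(a)
        if hsv[int(round(y)),int(round(x)),2]<165: pts.append((x,y));break
P=cast(f,pts,95.5,T);c=circ(P,51)[0];P=P[np.abs(np.hypot(*(P[:,:2]-c).T)-51)<3];print(len(P),circ(P),circ(P,51))
```

```text
78 (array([474.78544198,  21.17335852,  51.49290522]), np.float64(0.29510433715543233)) (array([475.02333586,  21.13894981]), np.float64(0.5024178615811429))
```

Converted, 28 mm / 300 = 0.0933, -3.2 mm / 300 = -0.0107.

Request:
step_hand(
  segments={"plan": [[0, 0, 0, -0.01, -0.0033, 0.0267, 1], [0, 0, 0, -0.0107, -0.0033, 0.06, 1], [0, 0, 0, -0.0107, -0.0033, 0.0867, 1], [0, 0, 0, -0.0107, -0.0033, 0.0933, 1], [0, 0, 0, -0.0107, -0.0033, 0.0933, 1]]},
)

```text
clock: 9.25
position: [475.1, 20.1, 272.7]
ee_rot: [-3.142, 0.001, 0.003]
ft_force: [-1.1, 0.5, -0.2]
grip_width: 1.0
grasp_force: 0.0
```

Request:
step_hand(
  segments={"plan": [[0, 0, 0, 0, 0, 0, 0.8], [0, 0, 0, 0, 0, 0, 0.65]]},
)

```text
clock: 9.45
position: [475.2, 20.1, 273.4]
ee_rot: [3.142, -0.001, 0.003]
ft_force: [-0.3, -0.4, 0.4]
grip_width: 0.694
grasp_force: 0.0
```

Run:
```python
from h import *
from plant import arm, grab_frame
togo(arm,[475.2,20,271])
g=grab_frame('side');cv2.imwrite('pics/s2.png',cv2.resize(g['image'][165:255,276:420],(768,480),interpolation=cv2.INTER_CUBIC)[:,:,::-1])
```

```text
9.45 [475.2  20.1 273.4] [ 3.142e+00 -1.000e-03  3.000e-03] tool delta [-0.   0.1  2.4] world-z turn to yaw0 (tool rz) 0.003
```

View pics/s2.png

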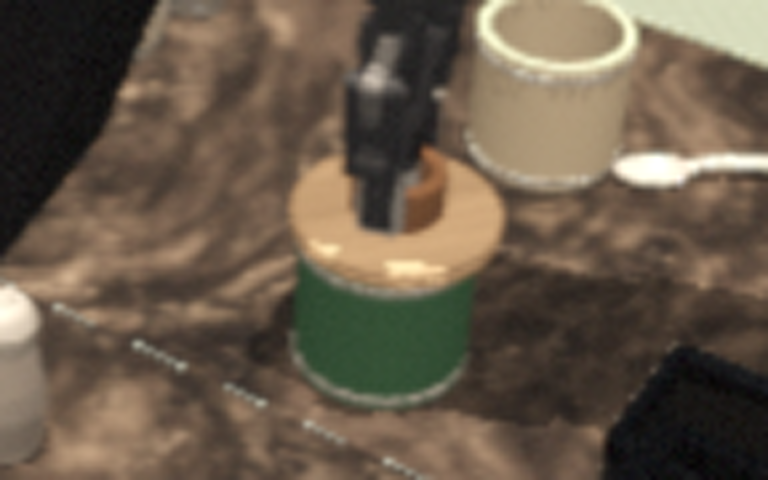

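The side crop shows the finger reaching down past the collar top at about (385,210), just above the plate. I'll close on it.

Request:
step_hand(
  segments={"plan": [[0, 0, 0, 0, 0, 0, 0.4], [0, 0, 0, 0, 0, 0, 0], [0, 0, 0, 0, 0, 0, 0], [0, 0, 0, 0, 0, 0, 0]]},
)

```text
clock: 9.9
position: [475.3, 20.1, 273.9]
ee_rot: [3.141, -0.001, 0.003]
ft_force: [-2.0, -0.7, 7.1]
grip_width: 0.51
grasp_force: 61.2
```

Converted, 3 mm / 300 = 0.01, 1.5 mm / 300 = 0.005.

Request:
step_hand(
  segments={"plan": [[0, 0, 0, 0, 0, -0.0033, 0], [0, 0, 0, 0, 0, -0.0067, 0], [0, 0, 0, 0.005, 0.0013, -0.0083, 0], [0, 0, 0, 0.01, 0.0027, -0.0083, 0], [0, 0, 0, 0.01, 0.0027, -0.0083, 0]]},
)

```text
clock: 10.4
position: [478.3, 19.3, 275.7]
ee_rot: [-3.142, -0.0, 0.003]
ft_force: [0.4, -0.5, -1.1]
grip_width: 0.509
grasp_force: 61.1
```

Request:
step_hand(
  segments={"plan": [[0, 0, 0, 0, 0, -0.01, 0], [0, 0, 0, 0, 0, -0.0233, 0], [0, 0, 0, 0, 0, -0.04, 0], [0, 0, 0, 0, 0, -0.04, 0]]},
)

```text
clock: 10.8
position: [478.3, 19.3, 288.5]
ee_rot: [3.142, -0.001, 0.003]
ft_force: [-0.6, 0.1, -1.5]
grip_width: 0.506
grasp_force: 61.1
```

Only the cover's weight (about 1.2 N) hangs on the tool, with no side force. I'll lift on to about +100 mm.

Converted, -45 mm / 300 = -0.15, -40 mm / 300 = -0.1333.

Request:
step_hand(
  segments={"plan": [[0, 0, 0, 0, 0, -0.0333, 0], [0, 0, 0, 0, 0, -0.0667, 0], [0, 0, 0, 0, 0, -0.1067, 0], [0, 0, 0, 0, 0, -0.1333, 0], [0, 0, 0, 0, 0, -0.15, 0]]},
)

```text
clock: 11.3
position: [478.2, 19.4, 333.9]
ee_rot: [3.142, -0.001, 0.003]
ft_force: [-1.1, 0.5, -1.1]
grip_width: 0.507
grasp_force: 61.2
```

Request:
step_hand(
  segments={"plan": [[0, 0, 0, 0, 0, -0.05, 0], [0, 0, 0, 0, 0, -0.0933, 0], [0, 0, 0, 0, 0, -0.1233, 0], [0, 0, 0, 0, 0, -0.14, 0], [0, 0, 0, 0, 0, -0.14, 0]]},
)

```text
clock: 11.8
position: [478.2, 19.3, 375.1]
ee_rot: [3.142, -0.001, 0.003]
ft_force: [0.4, -0.4, -2.6]
grip_width: 0.507
grasp_force: 61.2
```

Request:
step_hand(
  segments={"plan": [[0, 0, 0, 0, 0, 0, 0], [0, 0, 0, 0, 0, 0, 0], [0, 0, 0, 0, 0, 0, 0]]},
)

```text
clock: 12.1
position: [478.1, 19.3, 374.3]
ee_rot: [-3.142, 0.001, 0.003]
ft_force: [0.5, -0.5, -1.0]
grip_width: 0.507
grasp_force: 61.2
```

Run:
```python
from h import *
from plant import arm, grab_frame
g=grab_frame('side');cv2.imwrite('pics/s3.png',cv2.resize(g['image'][120:255,252:444],(768,540),interpolation=cv2.INTER_CUBIC)[:,:,::-1])
```

```text
(no output)
```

View pics/s3.png

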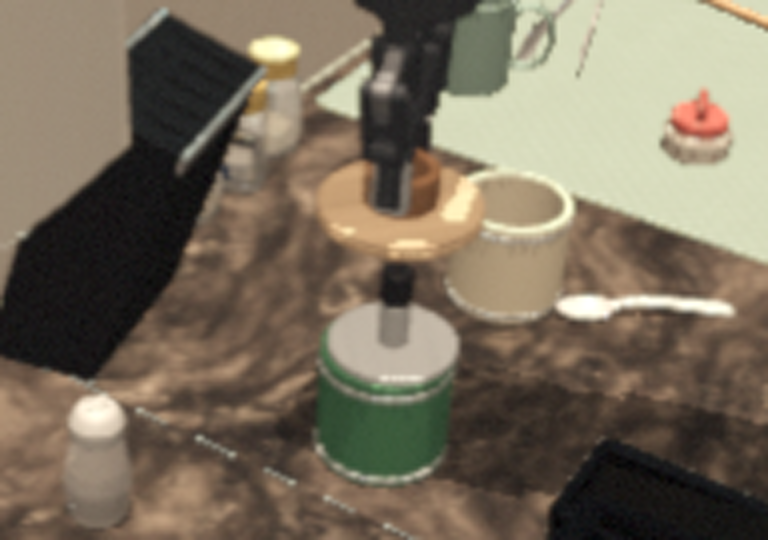

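The side crop shows the cover held level at (400,205), about 100 mm up. The steel inner lid is seated flat in the green canister at (393,345). I'm handing it in.

```bash
python3 -c "
from plant import arm, grab_frame
print(arm.sign_off())"
```

```text
the job is handed in; nothing more can be done
None
```

I handed the job in at about 12 s: the inner lid is seated in the green canister, and the gripper is holding the wooden cover level and still about 100 mm above where it lay; the sign-off returned no verdict.

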